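# Clamp a reagent cassette with the inner of two concentric knobs

## Robot

A 6-joint arm with a two-finger parallel gripper is mounted at the origin on the work surface. World frame = base frame: x ahead of the robot, y to its left, z up, the work surface at z = 0. Lengths are in mm, angles in rad, forces in N, time in s.
With the tool pointing down it reaches from about 350 to 975 mm from the base axis. Payload 4.9 kg.
Tool frame: the origin (TCP) lies midway between the tips of the shut fingers; the grasp point (between the pads) lies 19 mm behind it; z points along the fingers, y is the line along which they close (so a half turn about z gives the same grasp; the last joint's range is limited). The gripper opens to 85 mm and grips with 20 to 120 N. Pads are 22 mm wide; open, the fingers measure 114 mm over their backs; the gripper's body (76 mm by 85 mm) begins 54 mm behind the grasp point. The pads swing forward as they close: fully open they stand 13 mm farther back than shut.
Start: joints at [-1.29, 0.053, 1.613, -0, 1.476, -0.119], TCP at [243.264, -575.694, 231.304] pointing down, gripper open.
Joint ranges: [-3.01, 3.01], [-1.01, 2.22], [0.06, 2.58], [-1.02, 4.17], [0.09, 2.62], [-3.14, 3.14]. Speed limits (rad/s): [2.57, 2.57, 3.14, 3.14, 3.14, 3.14].

## Interface

Orientations are given as a unit quaternion [x, y, z, w].
In Python, from station import manip gives the robot as it stands. The module is installed in compiled form; this text tells all that it offers.
- The arm moves only by the shell command python3 -m pendant 'ROWS' [OPENING] [FORCE]. ROWS is JSON, a list of rows, each an object of numbers: "x", "y", "z": the shift along the tool's x, y, z in units of 40 mm (1.0 is 40 mm); "turn": the turn about the tool's z in units of 8 degrees (1.0 is 8 degrees). In form: [{"x": .., "y": .., "z": .., "turn": ..}, ...]. A call has 1 to 10 rows; each row is the pose to reach, as a shift and turn from the pose commanded when the call began, along the tool's axes at that moment; what a row does not reach only later rows make up. A row lasts 1/10 s, in which the tool goes at most 50 mm and 8.59 degrees, less where a joint would pass 70% of its speed; a pose out of reach is approached as far as the arm can. A call with a gripper value outside its range is refused whole. OPENING is the gripper's target within -1 to 1 (fully open at 1, half-way at 0, shut at -1), set as the call begins (- or left out, the last holds). The fingers move at their own pace and stop on an object; FORCE is the grip in N (left out, the last holds). Time passes only in rows, so rows that repeat a pose let the fingers close. It gives the time, the measured TCP pose, the force, the opening and the grip force at its end, in the units of the state.
- manip.observe(): the state, without advancing time (a new reading comes with each control period).
- manip.capture(name): name is "scene" or "top"; returns a dict with "image" (400x640x3 uint8, red, green, blue), "range_z" (400x640 float32, mm along the optical axis (not along the pixel's ray), 0 where there is no reading), "mtx" (3x3 intrinsics, pixels), "camera_from_world" (4x4, takes a point from world to camera coordinates). Camera axes: x right, y up, looking along -z (the intrinsics and any distortion apply to the point x, -y, -z); pixel columns grow to the right and rows downward; lengths in mm; the calibration is good to about 2 mm. A picture is of the moment at which its call begins.
- manip.close_job(): hands the job in; it is judged then, once.
The state is a dict: "time_s": time; "qpos": joint angles; "dq": joint speeds; "effort": joint torques, N m; "ee_pos": TCP position; "tcp_rot": TCP orientation; "ft_force": force on the tool from outside, world axes, zero at the start; "wrist_torque": the same for the moment, N m; "gripper_width": opening from 0.0 (shut) to 1.0 (fully open); "finger_force": force on a finger pad.
Only numpy, scipy, OpenCV 4.12 (cv2) and the standard library are available. Lean on these libraries where they do the work, as an engineer would, in place of code of your own. Each camera call takes 0.05 s, during which the arm holds its last target. There are 200 camera calls.

## Task

Set the blue reagent cassette upright in the bay of the white clamping dock, then turn the inner blue knob clockwise until the jaw holds the cassette firmly against the fence: keep turning well past the first touch, until the knob clearly resists more than its own drag, but do not crush the cassette. The grey outer ring around the knob has already been set, so leave it exactly as it is, leave the other things on the table alone, and let go when done.

Things in the scene. Friction and masses are not known exactly. Their poses are not given: they have to be found in the camera images.
- cassette_blue: Loose blue plastic block, 64 mm long (own x) x 30 mm wide (own y) x 42 mm tall, 80 g, white label and four small round wells on top. Origin at the centre of its underside, z up. It stands on the bench; take it across the 30 mm width, by its upper 20 mm. It is the same either way round.
- cassette_pink: Bystander: the same block in pink. The two may stand in either place. Leave alone.
- dock: Fixed white clamping dock, 150 (x) x 280 (y) x 45 mm tall, lying on the bench at any yaw within 0.3 rad. Origin at the centre of its underside. On its flat top (z = 45 mm): the bay at the +y end and, at y = -70 mm, two concentric controls on a vertical axis.
- fence: Aluminium bar on the dock, held where the outer ring has set it, 70 mm long (dock x), 12 mm thick, 18 mm high above the bay floor: the +y wall of the bay. Origin at the foot of its inner face. Opposite it, the -y wall is the moving jaw's orange sprung pad, 50 mm long and 18 mm high; at the start the free gap between fence and pad is 36 to 47 mm. The jaw pushes the cassette to the fence.
- bay_fence (a point): Foot of the middle of the fence's inner face, on the bay floor; axes as the dock's. The bay lies on its -y side, centred on x = 0, between two end lips 76 mm apart along x and 8 mm high. The cassette goes in from above, long side along the fence, its middle 18 mm from the fence: it then has 2 mm or more of play.
- clamp_knob (a joint): Inner control, blue bar knob. Rad, 0 to 3.0, grows clockwise seen from above, closes the jaw 8 mm per rad; starts at 0 to 0.7. Even drag of about 0.14 N m (at rest it may read either way: judge by the change); stays where left. Once the pad presses the cassette the torque climbs 0.32 N m per rad, 0.008 N m per newton of clamping. Good hold: 5 to 14 N, best a climb of 0.07 N m (0.22 rad past touch).
- knob_top (a point): Centre of the bar knob's top face, on the turning axis, 101 mm above the bench. The bar is 42 mm long (own x), 14 mm thick (own y: grip along y), and reaches 28 mm down from here; z up; the point turns with the knob. 6 mm below the bar's lower edge is the top of the outer ring. 1.0 to 2.4 rad of turning are needed, different each time: find it by feel; expect two grasps.
- width_ring (a joint): Outer control: round grey ribbed ring, diameter 68 mm, 18 mm high, concentric with and below the bar knob. Value in rad, clockwise from above; it sets the fence and so the width of the bay, and starts anywhere from 0.3 to 1.7. It must not be turned: resting a finger on it while turning can drag it along (it holds about 0.1 N m).
- ring_mark (a point): End of the white index line on top of the outer ring, 31 mm from the axis, 67 mm above the bench; it turns with the ring.
- dropper: Bystander: small white dropper bottle with a yellow cap, 28 mm wide, 75 mm tall.
- tip_rack: Bystander: pale pipette tip rack, 85 x 125 x 55 mm.
- blue_jar: Bystander: blue jar, 60 mm wide, 80 mm tall.
- beaker: Bystander: small green cup, 56 mm wide, 55 mm tall.
Not all that is in view belongs to the job. What is shaped like the cassette_blue but green or turquoise is not meant.

How it is judged:
By the outcome, as a careful person would: the job done as asked, in the order asked, and still so for the second after the job is handed in, with the robot touching nothing.
It also fails if it takes over 72 s, if anything falls off the work surface, if the arm or the gripper's body presses on something with over 40 N, if the wrist force passes 120 N, or if a joint passes its speed limit or range.

## Working session

There is one attempt and no reset: what is moved stays moved. The work goes in short steps, Python scripts to look and compute and a shell command to move; the robot and the scene stay as the last step left them, time stands still between calls to the robot, and variables do not carry over. Pictures are saved under pics/ and viewed, at most 10 in all, crops included, and the job is handed in when it is done.

```bash
mkdir -p pics
python3 - <<'E'
from station import manip
import cv2,numpy as np
s=manip.observe(); print({k:np.round(v,3).tolist() for k,v in s.items()})
for n in("scene","top"):
    c=manip.capture(n); np.savez(f"{n}0.npz",**c); cv2.imwrite(f"pics/{n}0.png",c["image"][:,:,::-1]); print(n,c["mtx"].tolist(),np.round(c["camera_from_world"],3).tolist(),c.keys())
E
```

```text
{'time_s': 0.0, 'qpos': [-1.29, 0.053, 1.614, 0.0, 1.476, -0.119], 'dq': [-0.0, 0.0, 0.0, 0.0, -0.001, 0.0], 'effort': [0.003, -39.367, -37.018, 0.0, 0.007, 0.0], 'ee_pos': [243.089, -575.122, 230.079], 'tcp_rot': [0.98, 0.199, -0.0, -0.001], 'ft_force': [0.194, -0.605, 0.019], 'wrist_torque': [0.04, 0.043, 0.014], 'finger_force': 0.0, 'gripper_width': 1.004}
scene [[382.41681274835923, 0.0, 319.9806641555847], [0.0, 382.41681274835923, 196.4421513098762], [0.0, 0.0, 1.0]] [[0.659, 0.752, -0.002, -392.577], [-0.451, 0.397, 0.799, 212.22], [0.602, -0.525, 0.601, -1315.939], [0.0, 0.0, 0.0, 1.0]] dict_keys(['image', 'range_z', 'mtx', 'camera_from_world'])
top [[421.9543086096923, 0.0, 315.0533608387974], [0.0, 421.9543086096923, 193.185572920672], [0.0, 0.0, 1.0]] [[0.007, -1.0, 0.002, -49.502], [0.993, 0.007, 0.118, -598.723], [-0.118, 0.001, 0.993, -1300.807], [0.0, 0.0, 0.0, 1.0]] dict_keys(['image', 'range_z', 'mtx', 'camera_from_world'])
```

View pics/top0.png

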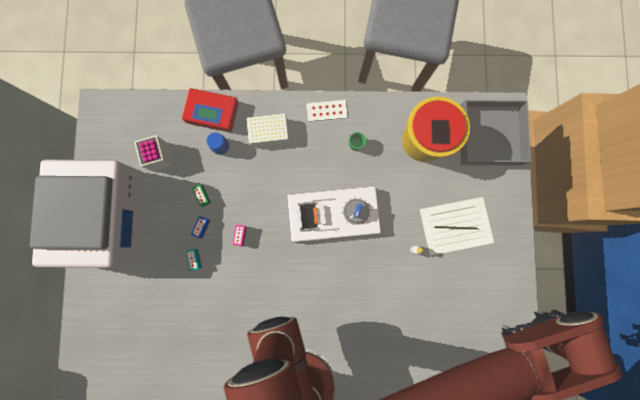

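View pics/scene0.png

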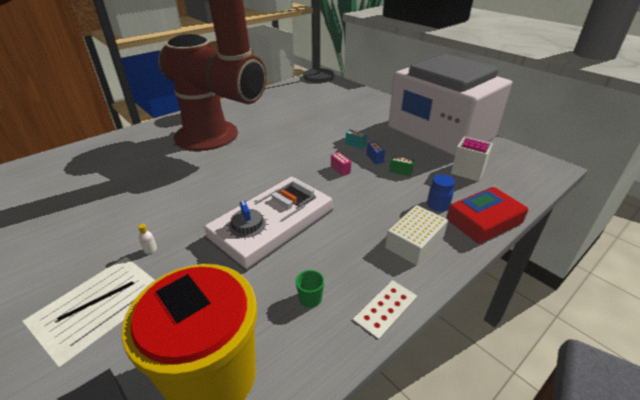

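Top view: the dock is at (335,214), with its bay at (310,215) and its knob at (357,210). Cassette-like things are green (201,194), blue (200,227), turquoise (194,260) and pink (239,235). I choose blue at (200,227); other blue things are the jar (217,143) and the knob (357,210). I'll measure and check the choice in a crop.

```bash
cat > h.py <<'E'
import numpy as np,cv2
def ray(c,uv,z):
    T=c["camera_from_world"];R=T[:3,:3];o=-R.T@T[:3,3]
    K=c["mtx"];uv=np.atleast_2d(np.float64(uv))
    d=np.c_[(uv[:,0]-K[0,2])/K[0,0],-(uv[:,1]-K[1,2])/K[1,1],-np.ones(len(uv))]@R
    return o+d*((z-o[2])/d[:,2])[:,None]
def proj(c,P):
    T=c["camera_from_world"];p=np.atleast_2d(P)@T[:3,:3].T+T[:3,3];K=c["mtx"]
    return np.c_[K[0,0]*p[:,0]/-p[:,2]+K[0,2],K[1,1]*p[:,1]/p[:,2]+K[1,2]]
def cloud(c):
    h,w=c["range_z"].shape;v,u=np.mgrid[:h,:w];r=c["range_z"].ravel().astype(float);K=c["mtx"];T=c["camera_from_world"]
    p=np.c_[(u.ravel()-K[0,2])/K[0,0]*r,-(v.ravel()-K[1,2])/K[1,1]*r,-r]
    return ((p-T[:3,3])@T[:3,:3]).reshape(h,w,3)
def rect(P):
    (x,y),(a,b),t=cv2.minAreaRect(np.float32(P[:,:2]))
    if a<b:a,b,t=b,a,t+90
    return np.round([x,y,a,b,(t+90)%180-90],1)   # long-axis angle deg
E
python3 - <<'E'
from h import *
c=dict(np.load("top0.npz"));im=c["image"];hsv=cv2.cvtColor(im,cv2.COLOR_RGB2HSV);P=cloud(c)
def win(m,u,v,du,dv):
    k=np.zeros_like(m);k[v-dv:v+dv,u-du:u+du]=1;return m&k
blue=(cv2.inRange(hsv,(105,110,40),(125,255,255))>0)
for n,(u,v,du,dv),z in(("cass",(200,227,16,18),42),("knob",(357,210,14,14),101)):
    m=win(blue,u,v,du,dv);Q=P[m];print(n,m.sum(),"depth z pct",np.percentile(Q[:,2],[5,50,95]).round(1))
    hi=m&(P[:,:,2]>z-12);vv,uu=np.nonzero(hi);print(" ray rect",rect(ray(c,np.c_[uu,vv],z))," depth rect",rect(P[hi]) )
# cassette by height irrespective of colour (label included)
m=win((P[:,:,2]>34)&(P[:,:,2]<50),200,227,16,17);vv,uu=np.nonzero(m);print("cass height",rect(ray(c,np.c_[uu,vv],42)),m.sum())
m=win((P[:,:,2]>38),335,214,60,40);vv,uu=np.nonzero(m);print("dock",rect(ray(c,np.c_[uu,vv],45)),m.sum())
a=cv2.resize(im[185:275,175:255],None,fx=5,fy=5,interpolation=2);b=cv2.resize(im[180:250,280:390],None,fx=7,fy=7,interpolation=2)
a=cv2.resize(a,(400,450));b=cv2.resize(b,(400,255))
o=np.zeros((450,800,3),np.uint8);o[:,:400]=a;o[:255,400:]=b
cv2.imwrite("pics/crop1.png",o[:,:,::-1])
E
```

```text
cass 103 depth z pct [20.9 39.2 44.5]
 ray rect [489.6 314.1  62.3  32.7 -21.2]  depth rect [490.  315.3  62.1  31.6 -21.4]
knob 41 depth z pct [ 78.6  99.2 102.6]
 ray rect [ 541.3 -173.1   39.1   11.3  -18.6]  depth rect [ 541.4 -173.6   38.4   11.2  -17.6]
cass height [488.9 314.6  64.   32.3 -21.2] 207
dock [ 529.3 -114.6  360.7  206.3  -87.7] 4219
```

View pics/crop1.png

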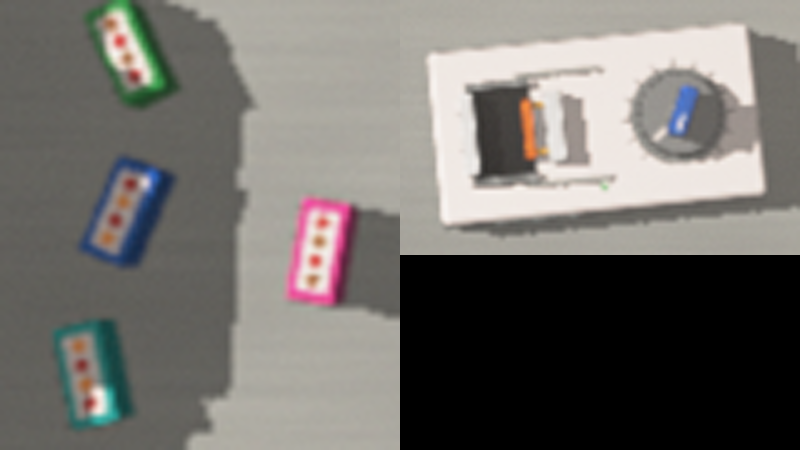

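The crop confirms the blue cassette, with its label and four wells, at (200,227). Green and turquoise stand either side of it and pink is at (239,235). Next I measure the dock frame and the fence and pad edges.

```bash
cat > dock.py <<'E'
from h import *
from scipy.ndimage import map_coordinates as mc
def edges(c,dx,dy,yaw,rng=(20,140),z=45,xs=np.arange(-18,19,2)):
    ys=np.arange(*rng,1.0);R=np.array([[np.cos(yaw),-np.sin(yaw)],[np.sin(yaw),np.cos(yaw)]])
    prof=[]
    for ch in range(3):
        G=np.array([[x,y] for y in ys for x in xs])@R.T+[dx,dy]
        uv=proj(c,np.c_[G,np.full(len(G),z)])
        prof.append(mc(c["image"][:,:,ch].astype(float),[uv[:,1],uv[:,0]],order=1).reshape(len(ys),-1).mean(1))
    return ys,np.array(prof)
E
python3 - <<'E'
from dock import *
c=dict(np.load("top0.npz"));hsv=cv2.cvtColor(c["image"],cv2.COLOR_RGB2HSV)
T=c["camera_from_world"];print("cam",(-T[:3,:3].T@T[:3,3]).round())
m=cv2.inRange(hsv,(0,0,195),(180,40,255));m[:,:280]=0;m[:,390:]=0;m[:180]=0;m[250:]=0
n,l,st,_=cv2.connectedComponentsWithStats(m);k=1+st[1:,4].argmax();vv,uu=np.nonzero(l==k)
cs=cv2.findContours((l==k).astype(np.uint8),0,1)[0][0].reshape(-1,2)
# corners: of hull, approx
box=cv2.boxPoints(cv2.minAreaRect(ray(c,cs,45)[:,:2].astype(np.float32)));r=rect(ray(c,cs,45));print("dock rect",r)
# second camera check
s=dict(np.load("scene0.npz"));hs=cv2.cvtColor(s["image"],cv2.COLOR_RGB2HSV)
P=cloud(s);m2=((abs(P[:,:,2]-45)<6)&(np.hypot(P[:,:,0]-r[0],P[:,:,1]-r[1])<175)).astype(np.uint8)
n,l,st,_=cv2.connectedComponentsWithStats(m2);k=1+st[1:,4].argmax();vv,uu=np.nonzero(l==k);print("scene dock",rect(ray(s,np.c_[uu,vv],45)))
yaw=np.deg2rad(r[4]-90 if r[4]>0 else r[4]+90);print("yaw",yaw)
ax=np.array([-np.sin(yaw),np.cos(yaw)]);print("pred knob",r[:2]-70*ax)
ys,p=edges(c,r[0],r[1],yaw)
for y,q in zip(ys[::2],p.T[::2]):print(int(y),q.astype(int),end="; ")
# blue knob in scene
b=cv2.inRange(hs,(105,110,40),(125,255,255));b[:,:225]=0;b[:,265:]=0;b[:190]=0;b[240:]=0
vv,uu=np.nonzero((b>0)&(P[:,:,2]>92));print("scene knob",len(vv),rect(ray(s,np.c_[uu,vv],101)))
E
```

```text
cam [ 441.  -44. 1362.]
dock rect [ 535.9 -101.5  277.9  148.4  -83.9]
scene dock [ 538.1 -106.8  279.2  152.4  -84. ]
yaw 0.106465084371654
pred knob [ 543.33848499 -171.10365609]
20 [155 145 140]; 22 [156 146 140]; 24 [159 150 145]; 26 [181 173 168]; 28 [207 201 196]; 30 [223 218 215]; 32 [228 225 221]; 34 [229 226 222]; 36 [230 226 223]; 38 [228 225 221]; 40 [218 212 206]; 42 [198 188 180]; 44 [173 161 151]; 46 [160 147 137]; 48 [157 143 133]; 50 [163 137 122]; 52 [189 132 104]; 54 [216 130  83]; 56 [229 131  69]; 58 [224 126  65]; 60 [192 110  64]; 62 [140  89  64]; 64 [90 72 63]; 66 [72 67 64]; 68 [68 66 64]; 70 [69 67 64]; 72 [69 66 64]; 74 [69 66 63]; 76 [69 66 63]; 78 [69 66 63]; 80 [67 63 61]; 82 [64 61 58]; 84 [62 58 56]; 86 [61 58 55]; 88 [61 57 55]; 90 [60 57 55]; 92 [60 57 54]; 94 [59 55 53]; 96 [58 55 52]; 98 [66 63 60]; 100 [95 92 90]; 102 [153 149 146]; 104 [201 196 192]; 106 [223 219 216]; 108 [229 226 223]; 110 [230 227 223]; 112 [232 228 224]; 114 [234 229 224]; 116 [236 230 226]; 118 [238 231 227]; 120 [239 232 227]; 122 [239 233 228]; 124 [239 233 228]; 126 [239 233 227]; 128 [239 233 228]; 130 [240 234 229]; 132 [242 237 233]; 134 [242 237 233]; 136 [235 228 222]; 138 [212 205 198]; scene knob 71 [ 547.2 -177.2   46.2   13.7  -16.3]
```

```bash
cat > go.py <<'E'
# usage: go.py x y z theta_deg(tool x angle in world) [cx cy cz ctheta : commanded pose if it differs from the measured]
import sys,numpy as np
from station import manip
from scipy.spatial.transform import Rotation as Ro
s=manip.observe();R=Ro.from_quat(s["tcp_rot"]).as_matrix();p=np.array(s["ee_pos"])
th=np.degrees(np.arctan2(R[1,0],R[0,0]))
print("t",round(s["time_s"],2),"pos",p.round(1),"th",th.round(2),"tilt",R[:,2].round(3),"F",np.round(s["ft_force"],1),"M",np.round(s["wrist_torque"],3),"w",round(s["gripper_width"],3),"ff",round(s["finger_force"],1),"q",np.round(s["qpos"],2))
a=[float(v) for v in sys.argv[1:]]
if a:
    d=R.T@(np.array(a[:3])-p)/40; t=-((a[3]-th+180)%360-180)/8
    print("rows x,y,z",d.round(3),"turn",round(t,3),"dist",np.linalg.norm(d*40).round())
E
python3 go.py 480 -80 231 103; python3 go.py 488.9 314.3 100 158.8
```

```text
t 0.1 pos [ 243.1 -575.2  230.2] th 22.91 tilt [-0.001  0.002 -1.   ] F [ 0.2 -0.4  0.3] M [-0.027  0.001 -0.006] w 1.0 ff 0.0 q [-1.29  0.05  1.61  0.    1.48 -0.12]
rows x,y,z [ 1.0273e+01 -9.0970e+00 -1.0000e-03] turn -10.011 dist 549.0
t 0.1 pos [ 243.1 -575.2  230.2] th 22.91 tilt [-0.001  0.002 -1.   ] F [ 0.2 -0.4  0.3] M [-0.027  0.001 -0.006] w 1.0 ff 0.0 q [-1.29  0.05  1.61  0.    1.48 -0.12]
rows x,y,z [ 14.315 -18.084   3.292] turn -16.986 dist 932.0
```

```bash
python3 -m pendant '[{"x":1,"y":-0.9,"turn":-1},{"x":2,"y":-1.8,"turn":-2},{"x":3.1,"y":-2.7,"turn":-3},{"x":4.1,"y":-3.6,"turn":-4},{"x":5.1,"y":-4.5,"turn":-5},{"x":6.2,"y":-5.5,"turn":-6},{"x":7.2,"y":-6.4,"turn":-7},{"x":8.2,"y":-7.3,"turn":-8},{"x":9.2,"y":-8.2,"turn":-9},{"x":10.2,"y":-9,"turn":-10}]' 0.6; python3 go.py 488.9 314.3 110 158.8
```

```text
t 0.1 pos [ 243.1 -575.2  230.2] th 22.91 tilt [-0.001  0.002 -1.   ] F [ 0.2 -0.4  0.3] M [-0.027  0.001 -0.006] w 1.0 ff 0.0 q [-1.29  0.05  1.61  0.    1.48 -0.12]
rows x,y,z [ 14.315 -18.085   3.042] turn -16.986 dist 931.0invalid input
```

```bash
python3 -m pendant '[{"x":1,"y":-0.9,"z":0,"turn":-1},{"x":2,"y":-1.8,"z":0,"turn":-2},{"x":3.1,"y":-2.7,"z":0,"turn":-3},{"x":4.1,"y":-3.6,"z":0,"turn":-4},{"x":5.1,"y":-4.5,"z":0,"turn":-5},{"x":6.2,"y":-5.5,"z":0,"turn":-6},{"x":7.2,"y":-6.4,"z":0,"turn":-7},{"x":8.2,"y":-7.3,"z":0,"turn":-8},{"x":9.2,"y":-8.2,"z":0,"turn":-9},{"x":10.2,"y":-9,"z":0,"turn":-10}]' 0.6; python3 go.py 488.9 314.3 110 158.8
```

```text
time_s: 1.1
ee_pos: [459.1, -122.6, 231.0]
tcp_rot: [0.621, 0.784, -0.0, 0.0]
ft_force: [1.6, -0.8, 0.0]
gripper_width: 0.798
finger_force: 0.0
t 1.1 pos [ 459.1 -122.6  231. ] th 103.23 tilt [ 0. -0. -1.] F [ 1.6 -0.8  0. ] M [-0.065 -0.071 -0.034] w 0.798 ff 0.0 q [-0.42 -0.32  1.95 -0.    1.51 -0.65]
rows x,y,z [10.462  3.224  3.025] turn -6.946 dist 454.0
```

```bash
python3 -m pendant '[{"x":1.1,"y":0.3,"z":0,"turn":-0.7},{"x":2.2,"y":0.6,"z":0,"turn":-1.4},{"x":3.3,"y":1,"z":0,"turn":-2.1},{"x":4.4,"y":1.3,"z":0,"turn":-2.8},{"x":5.5,"y":1.6,"z":0,"turn":-3.5},{"x":6.6,"y":2,"z":0.5,"turn":-4.2},{"x":7.7,"y":2.3,"z":1,"turn":-4.9},{"x":8.8,"y":2.7,"z":1.6,"turn":-5.6},{"x":9.6,"y":3,"z":2.3,"turn":-6.3},{"x":10.4,"y":3.2,"z":3,"turn":-7}]'  0.5; python3 go.py 488.9 314.3 75 158.8
```

```text
time_s: 2.1
ee_pos: [490.6, 311.4, 109.9]
tcp_rot: [0.181, 0.984, 0.0, 0.0]
ft_force: [0.6, -0.1, 0.1]
gripper_width: 0.754
finger_force: 0.0
t 2.1 pos [490.6 311.4 109.9] th 159.19 tilt [ 0.  0. -1.] F [ 0.6 -0.1  0.1] M [-0.002 -0.034  0.022] w 0.754 ff 0.0 q [ 0.44  0.05  1.82  0.    1.27 -0.77]
rows x,y,z [0.065 0.053 0.873] turn 0.049 dist 35.0
```

```bash
python3 -m pendant '[{"x":0.07,"y":0.05,"z":0.7,"turn":0.05},{"x":0.07,"y":0.05,"z":1.4,"turn":0.05},{"x":0.07,"y":0.05,"z":2,"turn":0.05},{"x":0.07,"y":0.05,"z":2.25,"turn":0.05},{"x":0.07,"y":0.05,"z":2.25,"turn":0.05}]'; python3 -m pendant '[{"x":0,"y":0,"z":0,"turn":0},{"x":0,"y":0,"z":0,"turn":0},{"x":0,"y":0,"z":0,"turn":0},{"x":0,"y":0,"z":0,"turn":0},{"x":0,"y":0,"z":0,"turn":0},{"x":0,"y":0,"z":0,"turn":0},{"x":0,"y":0,"z":0,"turn":0},{"x":0,"y":0,"z":0,"turn":0}]' -1 40; python3 go.py 488.9 314.3 130 158.8
```

```text
time_s: 2.6
ee_pos: [487.4, 311.5, 19.2]
tcp_rot: [0.186, 0.982, -0.001, -0.002]
ft_force: [-0.3, -0.0, -0.3]
gripper_width: 0.752
finger_force: 0.0
time_s: 3.4
ee_pos: [490.5, 313.0, 23.5]
tcp_rot: [0.186, 0.982, 0.001, 0.002]
ft_force: [0.2, 0.0, 6.7]
gripper_width: 0.34
finger_force: 41.1
t 3.4 pos [490.5 313.   23.5] th 158.5 tilt [ 0.003  0.001 -1.   ] F [0.2 0.  6.7] M [-0.055 -0.01  -0.002] w 0.34 ff 41.1 q [ 0.44  0.17  1.86 -0.    1.11 -0.76]
rows x,y,z [ 0.043  0.023 -2.663] turn -0.037 dist 107.0
```

```bash
python3 -m pendant '[{"x":0,"y":0,"z":-0.5,"turn":0},{"x":0,"y":0,"z":-1.3,"turn":0},{"x":0,"y":0,"z":-2.2,"turn":0},{"x":0,"y":0,"z":-3.1,"turn":0},{"x":0,"y":0,"z":-3.5,"turn":0},{"x":0,"y":0,"z":-3.5,"turn":0}]'; python3 go.py 527 -18 150 186.1
```

```text
time_s: 4.0
ee_pos: [490.5, 313.0, 164.4]
tcp_rot: [0.186, 0.982, 0.002, 0.002]
ft_force: [-0.6, -0.1, -1.2]
gripper_width: 0.338
finger_force: 40.2
t 4.0 pos [490.5 313.  164.4] th 158.51 tilt [ 0.005  0.002 -1.   ] F [-0.6 -0.1 -1.2] M [ 0.013  0.014 -0.014] w 0.338 ff 40.2 q [ 0.44 -0.    1.78 -0.    1.36 -0.76]
rows x,y,z [-3.88  -7.366  0.343] turn -3.449 dist 333.0
```

```bash
python3 -m pendant '[{"x":-0.5,"y":-0.9,"z":0,"turn":-0.4},{"x":-1,"y":-1.9,"z":0,"turn":-0.9},{"x":-1.5,"y":-2.9,"z":0,"turn":-1.4},{"x":-2,"y":-3.9,"z":0,"turn":-1.9},{"x":-2.5,"y":-4.9,"z":0,"turn":-2.4},{"x":-3,"y":-5.8,"z":0.1,"turn":-2.8},{"x":-3.5,"y":-6.7,"z":0.2,"turn":-3.2},{"x":-3.88,"y":-7.37,"z":0.35,"turn":-3.45},{"x":-3.88,"y":-7.37,"z":0.35,"turn":-3.45}]'; python3 go.py 527 -18 150 186.1
python3 - <<'E'
from h import *
from station import manip
for n in("scene","top"):
    c=manip.capture(n);np.savez(f"{n}1.npz",**c)
    u,v=(proj(c,[527,-18,90])[0]).astype(int);P=cloud(c);hsv=cv2.cvtColor(c["image"],cv2.COLOR_RGB2HSV)
    cv2.imwrite(f"pics/{n}1.png",cv2.resize(c["image"][max(v-60,0):v+60,u-80:u+80],None,fx=5,fy=5,interpolation=2)[:,:,::-1]);print(n,u,v)
a=cv2.imread("pics/scene1.png");b=cv2.imread("pics/top1.png");cv2.imwrite("pics/both1.png",cv2.resize(np.hstack([a,b]),(800,300)))
E
```

```text
time_s: 4.9
ee_pos: [523.5, -21.7, 143.4]
tcp_rot: [-0.051, 0.999, 0.0, -0.003]
ft_force: [-0.9, 0.3, -1.3]
gripper_width: 0.34
finger_force: 40.2
t 4.9 pos [523.5 -21.7 143.4] th -174.14 tilt [-0.006  0.    -1.   ] F [-0.9  0.3 -1.3] M [0.039 0.04  0.014] w 0.34 ff 40.2 q [-0.18 -0.12  1.93 -0.    1.34 -1.86]
rows x,y,z [-0.097  0.084 -0.165] turn -0.03 dist 8.0
scene 295 180
top 305 214
```

View pics/scene1.png

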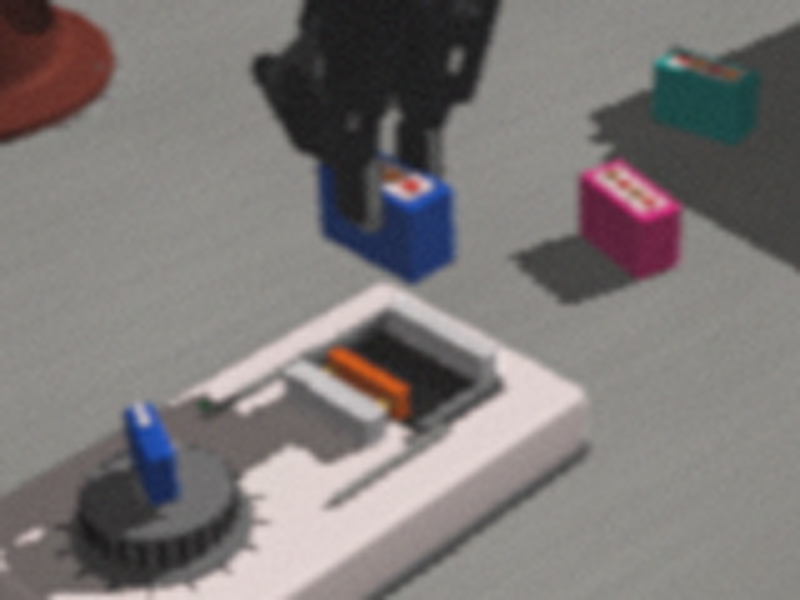

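The scene crop shows the blue cassette held straight above the bay, with its lower edge from (322,235) to (412,280). The bay is empty, with the fence foot from about (385,325) to (480,383) and the orange pad at (370,380). I compare the cassette and fence through the same camera.

Run:
```python
from dock import *
s=dict(np.load("scene1.npz"));t=dict(np.load("top0.npz"))
yaw=.1065;C=np.array([536.5,-102.]);R=np.array([[np.cos(yaw),-np.sin(yaw)],[np.sin(yaw),np.cos(yaw)]])
f=lambda P:((P[:,:2]-C)@R).round(1)
o=np.array([215,120]);cr=lambda *p:np.array(p)/5+o-.4
print("fence foot dock",f(ray(s,cr((385,325),(480,383)),45)).tolist())
for z in(118,122):print("cass lower edge dock",z,f(ray(s,cr((322,235),(412,280),(455,265)),z)).tolist())
print("tcp dock",f(np.array([[523.5,-21.7,0]])))
# blue mask cassette in scene: lowest corner
hsv=cv2.cvtColor(s["image"],cv2.COLOR_RGB2HSV);P=cloud(s)
m=(cv2.inRange(hsv,(105,110,40),(125,255,255))>0);m[:,:270]=0;m[:,315:]=0;m[:145]=0;m[185:]=0
Q=P[m];print(m.sum(),"depth z range",np.percentile(Q[:,2],[1,50,99]).round(1),"dock y pct",np.percentile(f(Q)[:,1],[2,20,50,98]),"dock x",np.percentile(f(Q)[:,0],[2,98]))
# fence & pad by depth in both views
for n,c in(("scene",s),("top",t)):
    P=cloud(c).reshape(-1,3);d=f(P);k=(abs(d[:,0])<30)&(d[:,1]>40)&(d[:,1]<130)&(P[:,2]>56)&(P[:,2]<70)
    h=np.histogram(d[k,1],np.arange(40,130,3));print(n,[(int(a),int(b)) for a,b in zip(h[1],h[0]) if b])
# edges profile in scene on fence foot: dock y profile at z=45
ys,p=edges(s,*C,yaw,rng=(60,125),xs=np.arange(-15,16,3))
print([(int(y),int(v)) for y,v in zip(ys[::2],p.mean(0)[::2])])
```

```text
fence foot dock [[-42.8, 108.2], [28.7, 105.3]]
cass lower edge dock 118 [[-43.2, 70.7], [17.3, 72.8], [23.3, 95.6]]
cass lower edge dock 122 [[-38.3, 66.7], [21.7, 68.7], [27.6, 91.4]]
tcp dock [[-4.4 81.2]]
289 depth z range [122.6 141.4 168.7] dock y pct [53.38  65.6   67.3   93.024] dock x [-33.5    24.224]
scene [(40, 14), (46, 5), (49, 3), (52, 35), (55, 18), (58, 14), (61, 3), (100, 20), (103, 37), (106, 17), (109, 13), (112, 12), (115, 2)]
top [(40, 9), (43, 4), (46, 3), (49, 5), (52, 14), (55, 16), (58, 12), (100, 12), (103, 19), (106, 19), (109, 18), (112, 7)]
[(60, 114), (62, 88), (64, 73), (66, 67), (68, 70), (70, 77), (72, 84), (74, 86), (76, 82), (78, 71), (80, 58), (82, 47), (84, 40), (86, 36), (88, 35), (90, 35), (92, 34), (94, 34), (96, 34), (98, 35), (100, 38), (102, 47), (104, 61), (106, 77), (108, 88), (110, 92), (112, 93), (114, 93), (116, 95), (118, 105), (120, 126), (122, 152), (124, 174)]
```

```bash
python3 -m pendant '[{"x":0,"y":0,"z":0,"turn":0}]' >/dev/null; python3 go.py 527.5 -18 105 186.1
```

```text
t 5.1 pos [524.5 -18.  145.9] th -173.86 tilt [-0.002  0.001 -1.   ] F [ 0.2  0.2 -0.8] M [-0.001 -0.059  0.025] w 0.345 ff 40.2 q [-0.18 -0.12  1.93  0.    1.34 -1.85]
rows x,y,z [-0.077 -0.01   1.022] turn 0.005 dist 41.0
```

```bash
python3 -m pendant '[{"x":-0.08,"y":0,"z":0.4,"turn":0},{"x":-0.08,"y":0,"z":0.8,"turn":0},{"x":-0.08,"y":0,"z":1,"turn":0},{"x":-0.08,"y":0,"z":1,"turn":0},{"x":-0.08,"y":0,"z":1,"turn":0}]'; python3 go.py 527.5 -18 68.5 186.1
```

```text
time_s: 5.6
ee_pos: [528.3, -18.2, 107.2]
tcp_rot: [-0.054, 0.999, 0.0, -0.0]
ft_force: [0.2, -0.9, -0.7]
gripper_width: 0.339
finger_force: 40.3
t 5.6 pos [528.3 -18.2 107.2] th -173.87 tilt [-0.  0. -1.] F [ 0.2 -0.9 -0.7] M [0.06  0.052 0.031] w 0.339 ff 40.3 q [-0.18 -0.07  1.95 -0.    1.26 -1.85]
rows x,y,z [0.02  0.008 0.966] turn 0.004 dist 39.0
```

```bash
python3 -m pendant '[{"x":0.02,"y":0.01,"z":0.3,"turn":0},{"x":0.02,"y":0.01,"z":0.6,"turn":0},{"x":0.02,"y":0.01,"z":0.8,"turn":0},{"x":0.02,"y":0.01,"z":0.9,"turn":0},{"x":0.02,"y":0.01,"z":0.9,"turn":0}]'; python3 go.py 527.5 -18 68.5 186.1;  python3 - <<'E'
from h import *
from station import manip
c=manip.capture("scene");np.savez("scene2.npz",**c)
cv2.imwrite("pics/s2.png",cv2.resize(c["image"][150:240,240:350],None,fx=7,fy=6.5,interpolation=2)[:,:,::-1])
E
```

```text
time_s: 6.1
ee_pos: [526.9, -18.2, 70.1]
tcp_rot: [-0.053, 0.999, 0.0, -0.001]
ft_force: [-0.6, 0.2, -0.2]
gripper_width: 0.341
finger_force: 40.3
t 6.1 pos [526.9 -18.2  70.1] th -173.9 tilt [-0.002  0.    -1.   ] F [-0.6  0.2 -0.2] M [ 0.014 -0.039  0.102] w 0.341 ff 40.3 q [-0.18 -0.02  1.97  0.    1.19 -1.85]
rows x,y,z [-0.015  0.003  0.041] turn -0.0 dist 2.0
```

View pics/s2.png

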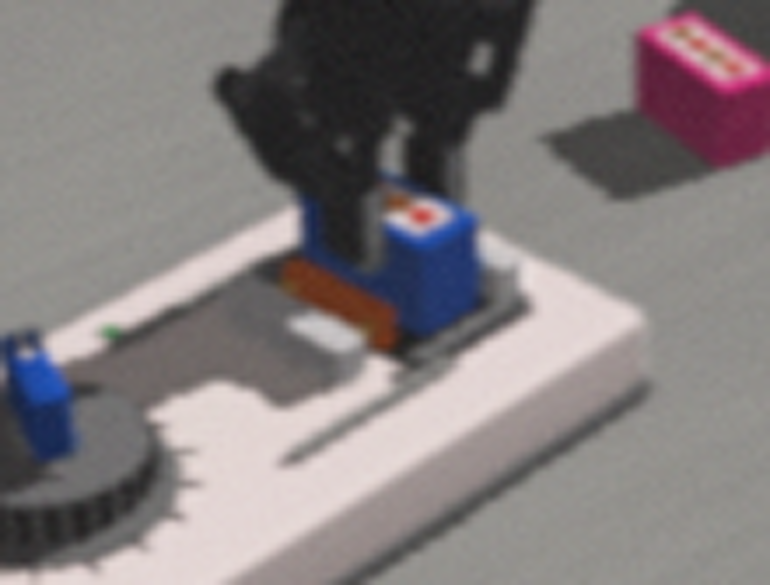

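The cassette sits inside the bay between the orange pad at (340,300) and the fence at (500,265), clear of both, with no contact force. I lower it the last bit and release.

```bash
python3 -m pendant '[{"x":0,"y":0,"z":0.03,"turn":0},{"x":0,"y":0,"z":0.06,"turn":0},{"x":0,"y":0,"z":0.06,"turn":0}]'; python3 -m pendant '[{"x":0,"y":0,"z":0,"turn":0},{"x":0,"y":0,"z":0,"turn":0},{"x":0,"y":0,"z":0,"turn":0},{"x":0,"y":0,"z":-0.2,"turn":0},{"x":0,"y":0,"z":-0.8,"turn":0},{"x":0,"y":0,"z":-1.8,"turn":0},{"x":0,"y":0,"z":-2.8,"turn":0},{"x":0,"y":0,"z":-2.8,"turn":0}]' 0.1 ; python3 go.py 543.5 -171.5 140 72
```

```text
time_s: 6.45
ee_pos: [527.8, -18.2, 69.1]
tcp_rot: [-0.053, 0.999, -0.0, 0.0]
ft_force: [-0.1, 0.1, -1.4]
gripper_width: 0.341
finger_force: 40.3
time_s: 7.25
ee_pos: [531.8, -18.9, 189.2]
tcp_rot: [-0.053, 0.999, -0.002, 0.007]
ft_force: [0.0, -0.3, 0.6]
gripper_width: 0.551
finger_force: 0.0
t 7.25 pos [531.8 -18.9 189.2] th -173.88 tilt [ 0.013 -0.002 -1.   ] F [ 0.  -0.3  0.6] M [ 0.032 -0.026  0.001] w 0.551 ff 0.0 q [-0.18 -0.15  1.88 -0.    1.4  -1.85]
rows x,y,z [ 0.131 -3.82   1.242] turn 14.264 dist 161.0
```

```bash
python3 go.py 542.5 -172.5 140 162
```

```text
t 7.25 pos [531.8 -18.9 189.2] th -173.88 tilt [ 0.013 -0.002 -1.   ] F [ 0.  -0.3  0.6] M [ 0.032 -0.026  0.001] w 0.551 ff 0.0 q [-0.18 -0.15  1.88 -0.    1.4  -1.85]
rows x,y,z [ 0.159 -3.842  1.242] turn 3.014 dist 162.0
```

```bash
python3 -m pendant '[{"x":0,"y":-0.8,"z":0,"turn":0.7},{"x":0,"y":-1.8,"z":0,"turn":1.5},{"x":0.1,"y":-2.8,"z":0.3,"turn":2.3},{"x":0.1,"y":-3.5,"z":0.7,"turn":3},{"x":0.1,"y":-3.85,"z":1,"turn":3},{"x":0.1,"y":-3.85,"z":1,"turn":3},{"x":0.1,"y":-3.85,"z":1,"turn":3}]'
python3 - <<'E'
from h import *
from station import manip
s=dict(manip.capture("scene"));t=dict(manip.capture("top"));np.savez("top3.npz",**t)
hs=cv2.cvtColor(s["image"],cv2.COLOR_RGB2HSV);P=cloud(s)
a=cv2.resize(s["image"][140:260,210:350],None,fx=3.4,fy=4,interpolation=2);b=cv2.resize(t["image"][180:250,285:395],None,fx=3,fy=480/70,interpolation=2)
cv2.imwrite("pics/s3.png",np.hstack([a,b])[:,:800,::-1])
E
python3 go.py 542.5 -172.5 75 162
```

```text
time_s: 7.95
ee_pos: [539.9, -170.9, 140.6]
tcp_rot: [0.155, 0.988, 0.0, -0.001]
ft_force: [0.5, 0.0, -0.2]
gripper_width: 0.548
finger_force: 0.0
t 8.05 pos [ 540.5 -170.7  141.7] th 162.23 tilt [ 0.001 -0.    -1.   ] F [-0.4 -0.5 -0.5] M [-0.033  0.011  0.017] w 0.547 ff 0.0 q [-0.44 -0.01  1.83  0.    1.32 -1.7 ]
rows x,y,z [-0.059 -0.028  1.667] turn 0.029 dist 67.0
```

View pics/s3.png

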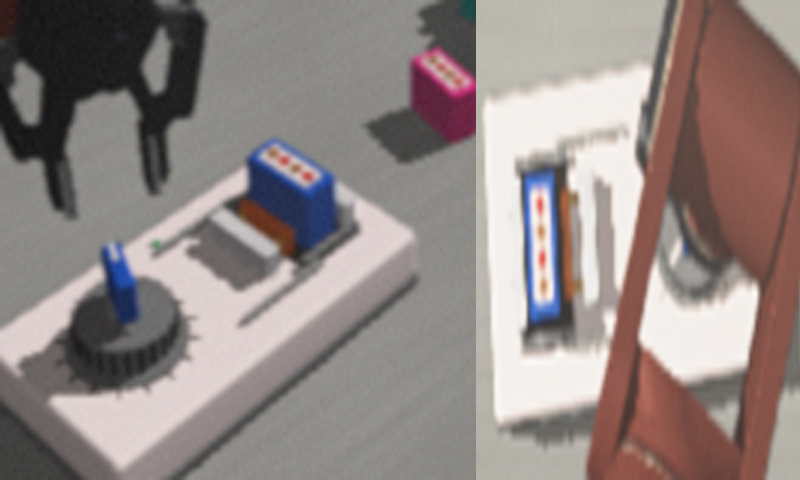

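The cassette stands upright and square in the bay at (290,195), and the open fingers are above the knob at (120,285). I descend and take the bar.

```bash
python3 -m pendant '[{"x":-0.06,"y":-0.03,"z":0.5,"turn":0},{"x":-0.06,"y":-0.03,"z":1,"turn":0},{"x":-0.06,"y":-0.03,"z":1.5,"turn":0},{"x":-0.06,"y":-0.03,"z":1.65,"turn":0},{"x":-0.06,"y":-0.03,"z":1.65,"turn":0},{"x":-0.06,"y":-0.03,"z":1.65,"turn":0}]'; python3 go.py 542.5 -172.5 75 162; python3 -m pendant '[{"x":0,"y":0,"z":0,"turn":0},{"x":0,"y":0,"z":0,"turn":0},{"x":0,"y":0,"z":0,"turn":0},{"x":0,"y":0,"z":0,"turn":0},{"x":0,"y":0,"z":0,"turn":0},{"x":0,"y":0,"z":0,"turn":0}]' -1 50
cat > feel.py <<'E'
import sys,numpy as np
from station import manip
n=int(sys.argv[1]) if len(sys.argv)>1 else 6
from scipy.spatial.transform import Rotation as Ro
L=[]
for i in range(n):
    manip.capture("top");s=manip.observe();R=Ro.from_quat(s["tcp_rot"]).as_matrix()
    L.append(np.r_[s["ft_force"],s["wrist_torque"],s["ee_pos"],np.degrees(np.arctan2(R[1,0],R[0,0])),s["qpos"][5],s["gripper_width"]])
L=np.array(L);print("t",round(s["time_s"],2),"F",L[:,:3].mean(0).round(2),"M",L[:,3:6].mean(0).round(3),"sdz",L[:,5].std().round(3),"pos",L[:,6:9].mean(0).round(1),"th",L[:,9].mean().round(2),"q6",L[:,10].mean().round(3),"w",L[:,11].mean().round(3))
E
python3 feel.py 6
```

```text
time_s: 8.65
ee_pos: [542.9, -173.5, 76.3]
tcp_rot: [0.155, 0.988, -0.0, 0.001]
ft_force: [0.3, -0.3, -0.2]
gripper_width: 0.549
finger_force: 0.0
t 8.65 pos [ 542.9 -173.5   76.3] th 162.16 tilt [ 0.002 -0.001 -1.   ] F [ 0.3 -0.3 -0.2] M [-0.024  0.019  0.027] w 0.549 ff 0.0 q [-0.44  0.07  1.87  0.    1.2  -1.7 ]
rows x,y,z [0.017 0.021 0.033] turn 0.02 dist 2.0
time_s: 9.25
ee_pos: [542.8, -173.6, 76.2]
tcp_rot: [0.156, 0.988, 0.0, 0.001]
ft_force: [-0.4, 2.8, 5.9]
gripper_width: 0.154
finger_force: 50.0
t 9.55 F [-0.29  2.7   5.54] M [ 0.422  0.131 -0.04 ] sdz 0.028 pos [ 542.8 -173.6   76.2] th 162.1 q6 -1.699 w 0.152
```

```bash
python3 -m pendant '[{"x":0,"y":0,"z":0,"turn":0.3},{"x":0,"y":0,"z":0,"turn":0.6},{"x":0,"y":0,"z":0,"turn":0.9},{"x":0,"y":0,"z":0,"turn":1.2},{"x":0,"y":0,"z":0,"turn":1.6},{"x":0,"y":0,"z":0,"turn":2},{"x":0,"y":0,"z":0,"turn":2.4},{"x":0,"y":0,"z":0,"turn":2.7},{"x":0,"y":0,"z":0,"turn":3}]'; python3 feel.py 6;python3 -m pendant '[{"x":0,"y":0,"z":0,"turn":0.4},{"x":0,"y":0,"z":0,"turn":0.8},{"x":0,"y":0,"z":0,"turn":1.2},{"x":0,"y":0,"z":0,"turn":1.6},{"x":0,"y":0,"z":0,"turn":2}]'; python3 feel.py 6
```

```text
time_s: 10.45
ee_pos: [542.3, -174.4, 76.2]
tcp_rot: [0.358, 0.934, -0.001, 0.001]
ft_force: [-2.7, 0.3, 6.4]
gripper_width: 0.153
finger_force: 50.2
t 10.75 F [-2.2   0.3   6.24] M [ 0.003  0.406 -0.118] sdz 0.055 pos [ 542.3 -174.4   76.2] th 138.06 q6 -1.28 w 0.154
time_s: 11.25
ee_pos: [541.8, -174.8, 76.2]
tcp_rot: [0.485, 0.875, -0.001, 0.0]
ft_force: [-4.5, -0.5, 7.7]
gripper_width: 0.154
finger_force: 50.3
t 11.55 F [-4.36 -0.68  7.17] M [-0.195  0.719 -0.102] sdz 0.04 pos [ 541.8 -174.8   76.2] th 122.05 q6 -1.0 w 0.153
```

```bash
python3 -m pendant '[{"x":0.02,"y":-0.01,"z":0,"turn":0.4},{"x":0.04,"y":-0.02,"z":0,"turn":0.8},{"x":0.04,"y":-0.02,"z":0,"turn":1},{"x":0.04,"y":-0.02,"z":0,"turn":1.25}]' | head -0; python3 feel.py 8; python3 -m pendant '[{"x":0,"y":0,"z":0,"turn":0.3},{"x":0,"y":0,"z":0,"turn":0.6},{"x":0,"y":0,"z":0,"turn":0.9},{"x":0,"y":0,"z":0,"turn":1.25}]' | head -0; python3 feel.py 8;  python3 -m pendant '[{"x":0,"y":0,"z":0,"turn":0.25},{"x":0,"y":0,"z":0,"turn":0.5},{"x":0,"y":0,"z":0,"turn":0.75}]' | head -0; python3 feel.py 8
```

```text
t 12.35 F [ 0.34 -5.54  3.08] M [-0.844  0.019 -0.054] sdz 0.036 pos [ 541.4 -174.9   76.3] th 112.07 q6 -0.826 w 0.155
t 13.15 F [-0.98 -5.31  3.85] M [-0.894  0.266 -0.113] sdz 0.049 pos [ 541.  -175.1   76.3] th 102.05 q6 -0.651 w 0.154
t 13.85 F [-1.94 -5.54  4.46] M [-0.904  0.428 -0.07 ] sdz 0.035 pos [ 540.8 -175.1   76.2] th 96.07 q6 -0.547 w 0.153Exception ignored on flushing sys.stdout:
BrokenPipeError: [Errno 32] Broken pipe
Exception ignored on flushing sys.stdout:
BrokenPipeError: [Errno 32] Broken pipe
Exception ignored on flushing sys.stdout:
BrokenPipeError: [Errno 32] Broken pipe
```

```bash
sed -i 's/s\["gripper_width"\]\])/s["gripper_width"],s["effort"][5]])/; s/"w",L/"eff6",L[:,12].mean().round(4),"sd",L[:,12].std().round(4),"w",L/' feel.py
python3 -m pendant '[{"x":-0.01,"y":0,"z":0,"turn":0.25},{"x":-0.02,"y":-0.01,"z":0,"turn":0.5},{"x":-0.03,"y":-0.01,"z":0,"turn":0.75}]' >/dev/null; python3 feel.py 10
python3 - <<'E'
from h import *
from station import manip
t=dict(manip.capture("top"));np.savez("top4.npz",**t)
from dock import edges
for f in("top3.npz","top4.npz"):
    ys,p=edges(dict(np.load(f)),536.5,-102,.1065,rng=(44,110),z=63,xs=np.arange(-15,16,3));print(f,[(int(y),*q.astype(int).tolist()) for y,q in zip(ys[::2],p.T[::2])])
E
```

```text
t 14.65 F [-1.76 -2.26  5.91] M [-0.277  0.437 -0.081] sdz 0.047 pos [ 540.5 -175.2   76.2] th 90.07 q6 -0.444 eff6 -0.049 sd 0.0806 w 0.152
top3.npz [(44, 182, 173, 166), (46, 164, 154, 147), (48, 164, 153, 145), (50, 161, 147, 138), (52, 160, 134, 120), (54, 158, 116, 94), (56, 159, 102, 72), (58, 155, 94, 62), (60, 135, 85, 59), (62, 108, 75, 58), (64, 78, 65, 61), (66, 66, 66, 80), (68, 67, 83, 124), (70, 84, 110, 171), (72, 127, 149, 204), (74, 192, 198, 224), (76, 231, 226, 230), (78, 240, 227, 222), (80, 236, 207, 196), (82, 230, 178, 162), (84, 228, 173, 156), (86, 234, 195, 182), (88, 240, 221, 213), (90, 237, 228, 228), (92, 211, 211, 227), (94, 154, 171, 219), (96, 97, 128, 198), (98, 77, 104, 164), (100, 98, 108, 138), (102, 159, 156, 158), (104, 212, 207, 201), (106, 232, 229, 225), (108, 237, 235, 232)]
top4.npz [(44, 233, 230, 226), (46, 218, 214, 209), (48, 194, 189, 184), (50, 163, 158, 153), (52, 137, 132, 127), (54, 108, 102, 97), (56, 83, 77, 72), (58, 74, 67, 62), (60, 80, 67, 60), (62, 106, 75, 60), (64, 135, 86, 60), (66, 152, 93, 61), (68, 151, 93, 70), (70, 129, 93, 102), (72, 107, 105, 152), (74, 109, 129, 190), (76, 162, 176, 217), (78, 218, 217, 229), (80, 239, 230, 228), (82, 240, 220, 211), (84, 234, 194, 180), (86, 230, 175, 158), (88, 232, 185, 170), (90, 238, 211, 200), (92, 240, 229, 223), (94, 228, 223, 228), (96, 185, 192, 223), (98, 126, 151, 212), (100, 112, 136, 196), (102, 161, 169, 199), (104, 212, 209, 213), (106, 233, 229, 225), (108, 238, 235, 231)]
```

The top view shows the pad has moved about 10 mm and already pushed the cassette about 2.5 mm toward the fence, so almost no gap is left. The touch is near, and from here I take small steps with torque averages.

```bash
python3 -m pendant '[{"x":0,"y":0,"z":0,"turn":0.2},{"x":0,"y":0,"z":0,"turn":0.4},{"x":0,"y":0,"z":0,"turn":0.6},{"x":0,"y":0,"z":0,"turn":0.75}]' >/dev/null; python3 feel.py 12; python3 -m pendant '[{"x":0,"y":0,"z":0,"turn":0.2},{"x":0,"y":0,"z":0,"turn":0.4},{"x":0,"y":0,"z":0,"turn":0.6},{"x":0,"y":0,"z":0,"turn":0.75}]' >/dev/null; python3 feel.py 12
```

```text
t 15.7 F [-3.08 -1.77  6.69] M [-0.275  0.556  0.01 ] sdz 0.027 pos [ 540.3 -175.1   76.2] th 84.1 q6 -0.34 eff6 0.0159 sd 0.0451 w 0.153
t 16.7 F [-3.91 -1.53  7.26] M [-0.252  0.706  0.004] sdz 0.037 pos [ 540.1 -175.1   76.2] th 78.1 q6 -0.235 eff6 0.0224 sd 0.0452 w 0.153
```

```bash
cat > track.py <<'E'
from dock import *
import sys
def cen(c,sat,z,lo,hi):
    ys,p=edges(c,536.5,-102,.1065,rng=(40,115),z=z,xs=np.arange(-16,17,1.5));r,g,b=p
    w=np.clip((r-b) if sat=="o" else (255*0+np.minimum(np.minimum(r,g),b)),0,None)
    k=(ys>lo)&(ys<hi);w=np.clip(w[k]-20,0,None);return round(float((w*ys[k]).sum()/w.sum()),2)
def edge(c,ch,z,lo,hi,lev):  # first crossing of level along dock y
    ys,p=edges(c,536.5,-102,.1065,rng=(lo,hi),z=z,xs=np.arange(-16,17,1.5));v=p[ch]
    i=np.nonzero(np.diff(np.sign(v-lev)))[0];return [round(float(ys[j]+(lev-v[j])/(v[j+1]-v[j])),2) for j in i]
for f in sys.argv[1:]:
    c=dict(np.load(f));print(f,"orange",cen(c,"o",63,48,76),"label edges(z87,red=180)",edge(c,0,87,60,102,160),"jaw bar bright edges(z63)",edge(c,1,63,20,70,190))
E
for i in 1; do python3 -m pendant '[{"x":0,"y":0,"z":0,"turn":0.1}]' >/dev/null; python3 go.py | grep -o 'th.*w'; done
python3 -m pendant '[{"x":0,"y":0,"z":0,"turn":0.1}]' >/dev/null; python3 go.py | grep -o 'M.*w'
python3 -m pendant '[{"x":0,"y":0,"z":0,"turn":0.1}]' >/dev/null; python3 go.py | grep -o 'M.*w'
python3 -m pendant '[{"x":0,"y":0,"z":0,"turn":0.1}]' >/dev/null; python3 go.py | grep -o 'M.*w'
python3 - <<'E'
import numpy as np;from station import manip
np.savez("top5.npz",**manip.capture("top"))
E
python3 track.py top0.npz top3.npz top4.npz top5.npz; python3 feel.py 4
```

```text
th 77.31 tilt [-0.001 -0.002 -1.   ] F [-4.4 -1.5  6.4] M [-0.21   0.669  0.168] w
M [-0.238  0.773  0.156] w
M [-0.22   0.714  0.134] w
M [-0.24   0.758  0.214] w
top0.npz orange 57.5 label edges(z87,red=180) [62.04] jaw bar bright edges(z63) [28.28, 42.71]
top3.npz orange 57.27 label edges(z87,red=180) [72.9, 93.36] jaw bar bright edges(z63) [27.49, 42.98]
top4.npz orange 65.74 label edges(z87,red=180) [75.76, 96.3] jaw bar bright edges(z63) [20.55, 37.57, 47.93]
top5.npz orange 67.26 label edges(z87,red=180) [77.25, 97.8] jaw bar bright edges(z63) [22.47, 39.61, 49.41]
t 17.35 F [-4.85 -1.33  7.43] M [-0.23   0.773  0.072] sdz 0.032 pos [ 540.  -175.1   76.2] th 74.92 q6 -0.179 eff6 0.0738 sd 0.0201 w 0.154
```

Moving clockwise, the torque reads about +0.17, barely above the drag. The cassette shift puts the fence touch at about 1.44 rad, and we are at 1.52. I continue in small steps, reading in motion.

```bash
m(){ python3 go.py | grep -o 'th.*tilt\|M.*w' | tr '\n' ' '; }
python3 -m pendant '[{"x":0,"y":0,"z":0,"turn":0.1}]' >/dev/null; m
python3 -m pendant '[{"x":0,"y":0,"z":0,"turn":0.1}]' >/dev/null; m
python3 -m pendant '[{"x":0,"y":0,"z":0,"turn":0.1}]' >/dev/null; m
python3 -m pendant '[{"x":0,"y":0,"z":0,"turn":0.1}]' >/dev/null; m
python3 -m pendant '[{"x":0,"y":0,"z":0,"turn":0.1}]' >/dev/null; m
python3 -m pendant '[{"x":0,"y":0,"z":0,"turn":0.1}]' >/dev/null; m
python3 - <<'E'
import numpy as np;from station import manip
np.savez("top6.npz",**manip.capture("top"))
E
python3 track.py top6.npz; python3 feel.py 4
```

```text
th 74.12 tilt M [-0.242  0.825  0.196] w th 73.31 tilt M [-0.224  0.798  0.156] w th 72.51 tilt M [-0.193  0.8    0.219] w th 71.71 tilt M [-0.278  0.824  0.228] w th 70.91 tilt M [-0.179  0.856  0.17 ] w th 70.12 tilt M [-0.174  0.946  0.157] w top6.npz orange 67.28 label edges(z87,red=180) [77.29, 97.82] jaw bar bright edges(z63) [23.06, 40.32, 49.4]
t 18.2 F [-4.96 -1.24  8.43] M [-0.171  0.901  0.072] sdz 0.027 pos [ 539.8 -175.    76.2] th 70.13 q6 -0.096 eff6 0.0996 sd 0.0201 w 0.153
```

```bash
m(){ python3 go.py | grep -o 'th.*tilt\|M.*w' | tr '\n' ' '; }
python3 -m pendant '[{"x":0,"y":0,"z":0,"turn":0.1}]' >/dev/null; m
python3 -m pendant '[{"x":0,"y":0,"z":0,"turn":0.1}]' >/dev/null; m
python3 -m pendant '[{"x":0,"y":0,"z":0,"turn":0.1}]' >/dev/null; m
python3 -m pendant '[{"x":0,"y":0,"z":0,"turn":0.1}]' >/dev/null; m
python3 -m pendant '[{"x":0,"y":0,"z":0,"turn":0.1}]' >/dev/null; m
python3 feel.py 4
```

```text
th 69.33 tilt M [-0.184  0.949  0.2  ] w th 68.52 tilt M [-0.114  0.923  0.224] w th 67.72 tilt M [-0.158  0.934  0.206] w th 66.92 tilt M [-0.168  0.904  0.241] w th 66.12 tilt M [-0.18   1.028  0.223] w t 18.9 F [-5.68 -1.31  8.68] M [-0.136  0.98   0.113] sdz 0.019 pos [ 539.6 -174.9   76.2] th 66.12 q6 -0.026 eff6 0.1457 sd 0.0401 w 0.153
```

In motion the torque is now about 0.22 against a 0.15 baseline, a climb of about 0.07 at about 0.23 rad past touch. I release, lift and check.

```bash
python3 -m pendant '[{"x":0,"y":0,"z":0,"turn":0},{"x":0,"y":0,"z":0,"turn":0},{"x":0,"y":0,"z":0,"turn":0},{"x":0,"y":0,"z":0,"turn":0}]' 0.1; python3 -m pendant '[{"x":0,"y":0,"z":-0.4,"turn":0},{"x":0,"y":0,"z":-1.2,"turn":0},{"x":0,"y":0,"z":-2.2,"turn":0},{"x":0,"y":0,"z":-3.2,"turn":0},{"x":0,"y":0,"z":-4,"turn":0},{"x":-1,"y":-1,"z":-4.5,"turn":0},{"x":-2,"y":-2,"z":-4.5,"turn":0},{"x":-3,"y":-3,"z":-4.5,"turn":0},{"x":-4,"y":-3.5,"z":-4.5,"turn":0},{"x":-4,"y":-3.5,"z":-4.5,"turn":0}]'
python3 - <<'E'
from h import *
from station import manip
s=manip.capture("scene");t=manip.capture("top");np.savez("top7.npz",**t)
A=np.load("scene0.npz")["image"]
f=lambda im:cv2.resize(im[150:270,200:340],(400,343),interpolation=2)
b=lambda im:cv2.resize(im[180:250,280:390],(400,255),interpolation=2)
cv2.imwrite("pics/end.png",np.vstack([np.hstack([f(A),f(s["image"])]),np.hstack([b(np.load("top0.npz")["image"]),b(t["image"])])])[:,:,::-1])
E
python3 track.py top7.npz
```

```text
time_s: 19.3
ee_pos: [540.0, -173.8, 74.5]
tcp_rot: [0.838, 0.545, -0.0, -0.0]
ft_force: [0.5, -0.6, 0.1]
gripper_width: 0.552
finger_force: 0.0
time_s: 20.3
ee_pos: [344.8, -264.9, 256.5]
tcp_rot: [0.839, 0.544, -0.0, 0.001]
ft_force: [0.9, -0.1, -0.2]
gripper_width: 0.549
finger_force: 0.0
top7.npz orange 67.32 label edges(z87,red=180) [77.62, 97.63] jaw bar bright edges(z63) [23.12, 41.11, 48.77]
```

View pics/end.png

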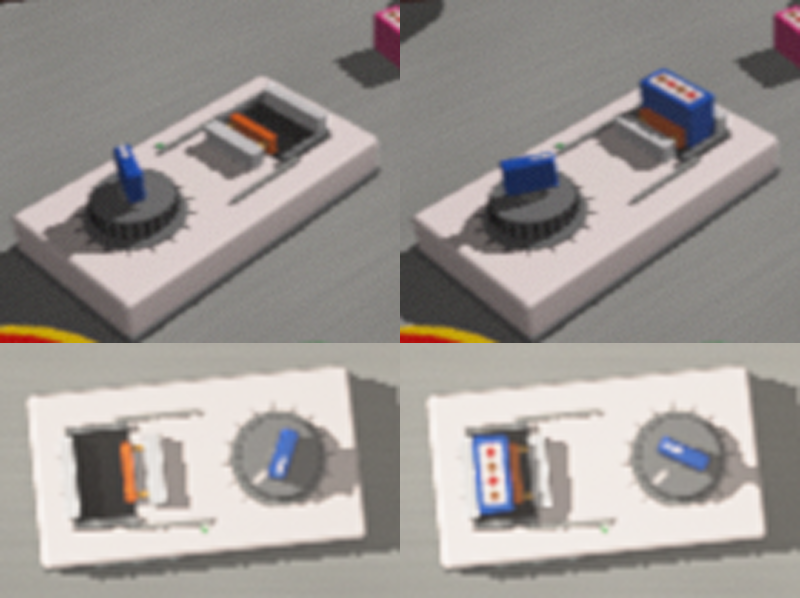

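The final picture shows the cassette upright against the fence at (493,475) and the knob turned at (685,453). The ring mark sits at (660,477), as before at (258,478), and the gripper is clear.

```bash
python3 -c "
from station import manip;print(manip.close_job())"
```

```text
the job is handed in; nothing more can be done
None
```

The blue cassette stands upright in the bay, clamped about 0.23 rad past touch for a torque climb of about 0.07 N m; the ring looks unmoved, the gripper is clear, and I handed the job in at about 20 s (no verdict was returned).

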